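Seat the annealing pot's lid and start its centre bolt

ROBOT

A 6-joint arm with a two-finger parallel gripper is mounted at the origin on the work surface. World frame = base frame: x ahead of the robot, y to its left, z up, the work surface at z = 0. Lengths are in m, angles in rad, forces in N, time in s.
With the tool pointing down it reaches from about 0.35 to 0.925 m from the base axis. Payload 6.4 kg.
Tool frame: the origin (TCP) lies on the centre line of the jaws, within the pads' length; the fingertips stand 19 mm ahead of it and the grasp point (between the pads) is the TCP; z points along the fingers, y is the line along which they close (so a half turn about z gives the same grasp; the last joint's range is limited). The gripper opens to 85 mm and grips with 20 to 120 N. Pads are 22 mm wide; open, the fingers measure 114 mm over their backs; the gripper's body (76 mm by 85 mm) begins 54 mm behind the grasp point. The pads swing forward as they close: fully open they stand 13 mm farther back than shut.
Start: joints at [-0.174, 0.245, 1.558, -0, 1.339, -0.174], TCP at [0.65, 0, 0.25] pointing down, gripper open.
Joint ranges: [-3.13, 3.13], [-1.02, 2.26], [0.13, 2.54], [-0.95, 4.09], [0.21, 2.88], [-2.74, 2.74]. Speed limits (rad/s): [2.57, 2.57, 3.14, 3.14, 3.14, 3.14].

INTERFACE

Orientations are given as a rotation vector (axis times angle).
In Python, from plant import ctrl gives the robot as it stands.
- The arm moves only by the tool step_arm, never from a script. Its argument "moves" is one flat list of numbers, 5 for each row, row after row: the finger opening in m, from 0 to 0.0854, then the shift along the tool's x, y, z in m, then the turn about the tool's z in degrees. A call has 1 to 12 rows; each row is the pose to reach, as a shift and turn from the pose commanded when the call began, along the tool's axes at that moment; what a row does not reach only later rows make up. A row lasts 1/12 s, in which the tool goes at most 41.7 mm and 7.16 degrees, less where a joint would pass 70% of its speed; a pose out of reach is approached as far as the arm can. A call with a gripper value outside its range is refused whole. The fingers move at their own pace and stop on an object; the grip force is fixed at half the most. Time passes only in rows, so rows that repeat a pose let the fingers close. It gives the time, the measured TCP pose, the force, the opening and the grip force at its end, in the units of the state.
- ctrl.get_obs(): the state, without advancing time (a new reading comes with each control period).
- ctrl.grab_frame(name): name is "scene" or "side" or "wrist"; returns a dict with "color" (480x640x3 uint8, red, green, blue), "intrinsics" (3x3 intrinsics, pixels), "k1" (the pictures are not rectified: a ray, as slopes to the right and down, at radius r is drawn at 1 + k1 r^2 times it, then the intrinsics apply), "R" (3x3) and "t" (3): a world point X has camera coordinates R X + t. Camera axes: x right, y down, z forward; pixel columns grow to the right and rows downward; lengths in m; the calibration is good to about 2 mm. A picture is of the moment at which its call begins. There is no depth.
- ctrl.job_done(): hands the job in; it is judged then, once.
The state is a dict: "time_s": time; "joint_positions": joint angles; "qd": joint speeds; "tau": joint torques, N m; "position": TCP position; "eef_rot": TCP orientation; "wrist_force": force on the tool from outside, world axes, zero at the start; "wrist_torque": the same for the moment, N m; "grip_width": finger opening in m; "finger_force": force on a finger pad.
Only numpy, scipy, OpenCV 4.12 (cv2) and the standard library are available. Lean on these libraries where they do the work, as an engineer would, in place of code of your own. Each camera call takes 0.05 s, during which the arm holds its last target. There are 200 camera calls.

TASK

Press the cocked lid of the steel annealing pot down until it sits level on the rim. Then start the brass hex bolt in the middle of the lid: turn it backward (counter-clockwise seen from above) until you feel it drop into the start of its thread, and then turn it forward (clockwise) one full turn. Finish while holding the started bolt by its head in the closed gripper, with the lid still down, and leave the other things on the bench where they are.

Things in the scene. Friction and masses are not known exactly. Their poses are not given: they have to be found in the camera images.
- pot: The pot: a round steel canister, 150 mm in diameter and 75 mm high, fixed to the bench. Origin: centre of its underside; z up, through the middle of the bolt. Its lid's hinge lies on its +x side, 88 mm from the axis; the lid stands up on the -x side.
- lid (a joint): Angle of the lid in rad: 0 = level on the rim (fully home), larger = the -x side stands higher (0.10 lifts that edge 17 mm). A stiff fit: it stays where it is left and goes down with 5 to 10 N on lid_press.
- lid_press (a point): Dark disc 28 mm across on top of the flat aluminium lid (162 mm across) near its raised edge, 62 mm from the bolt's axis: where to push straight down. With the lid home its height is 82 mm above the bench and the lid's top face is at 81 mm.
- bolt: Brass hex bolt standing upright through the middle of the lid, on the pot's axis. Head: a hexagon 32 mm across its flats (37 mm over corners), 24 mm high. Origin: centre of the head's underside, 101 mm above the bench at bolt_lift 0; z up; one pair of flats faces its own +x and -x, the others follow every 60 degrees. 0.25 kg; turns with under 0.1 N m and stays where left.
- bolt_top (a point): Middle of the bolt's top face, a low disc 25.5 mm above the head's underside. The bolt slides up and down as its thread leads it, with about 1 mm of play. Its own weight drops it only if the fingers do not clamp it: turn it between fingers opened a millimetre or two wider than the flats, or let go now and then, or push it down lightly.
- bolt_lift (a joint): Height of the bolt along its axis, m. At first -0.003 to 0: its thread end rides on top of the thread; forward it soon jams, backward it rises under 3 mm and within a third of a turn drops to about -0.008 (further back it would rise again). From the drop each forward turn (right-hand thread) lowers it 0.008: -0.016 is one turn; the head is then still 4 mm clear of the lid.
- marver: Bystander: black graphite block 70 x 45 x 30 mm beside the pot. Origin under its centre.
- driver: Bystander: screwdriver 190 mm long lying beside the pot.
- jar: Bystander: glass jar 68 mm across, 100 mm high.
- cup: Bystander: white cup 72 mm across, 75 mm high.
- brush: Bystander: brush lying on the bench.
- spanner: Bystander: spanner lying on the bench.
- beadtray: Bystander: low black tray 120 x 90 x 25 mm beyond the pot.
There are look-alikes about, which are no part of the job. Leave any green or turquoise look-alike of the pot alone.

How it is judged:
On the way, in this order (a step that is already met when the one before it is completed fails the run):
1. the lid is pressed down level on the rim (value of joint lid below 0.015 rad), for 0.2 s.
2. the bolt, turned backward, has dropped into the start of its thread (value of joint lid below 0.015 rad and value of joint bolt_lift between -0.0105 and -0.005 m), for 0.1 s.
At the end, for the whole second after the job is handed in: The lid is level (within 0.015 rad), the bolt is started by one turn after the drop (0.7 to 1.35 turns: 13.5 to 18.8 mm below the top of the thread), at rest, and the fingers still hold it by its head with more than 4 N (value of joint lid below 0.015 rad and value of joint bolt_lift between -0.0188 and -0.0135 m and contact force between the fingers and bolt above 4 N and angular speed of bolt below 0.3 rad/s and linear speed of bolt below 0.02 m/s); the arm keeps its last pose, push and grip.
It fails at once if something else on the bench is pushed away (more than 40 mm) (distance of any of marver, driver, jar, cup, brush, spanner, beadtray from where it was at the start of the episode above 0.04 m).
It also fails if it takes over 64 s, if anything falls off the work surface, if the arm or the gripper's body presses on something with over 40 N, if the wrist force passes 120 N, or if a joint passes its speed limit or range.

## Working session

There is one attempt and no reset: what is moved stays moved. The work goes in short steps, Python scripts to look and compute and a tool call to move; the robot and the scene stay as the last step left them, time stands still between calls to the robot, and variables do not carry over. Pictures are saved under pics/ and viewed, at most 10 in all, crops included, and the job is handed in when it is done.

Besides the shell and the picture viewer there is one more tool, called after ">>>" as name(argument=value, ...) on one line, values as JSON. step_arm: Moves the arm, as the interface text tells. Its arguments: {"type":"object","properties":{"moves":{"type":"array"}},"required":["moves"]}

```bash
mkdir -p pics
cat > h.py <<'E'
import numpy as np, cv2
from plant import ctrl
def grab(n,save=None):
    f=ctrl.grab_frame(n); f={k:(np.array(v) if k!='name' else v) for k,v in f.items()}
    if save: cv2.imwrite('pics/'+save,cv2.cvtColor(f['color'],cv2.COLOR_RGB2BGR))
    return f
def ray(f,u,v):
    K=f['intrinsics']; p=cv2.undistortPoints(np.array([[[u,v]]],float),K,np.array([float(f['k1']),0,0,0]))[0,0]
    R=f['R']; d=R.T@np.array([p[0],p[1],1.]); return -R.T@f['t'], d/np.linalg.norm(d)
def plane(f,u,v,z):
    c,d=ray(f,u,v); return c+d*(z-c[2])/d[2]
def tri(a,b):
    (c1,d1),(c2,d2)=a,b
    s=np.linalg.lstsq(np.stack([d1,-d2],1),c2-c1,rcond=None)[0]
    p,q=c1+s[0]*d1,c2+s[1]*d2; return (p+q)/2,np.linalg.norm(p-q)
def proj(f,X):
    return cv2.projectPoints(np.array([X],float),cv2.Rodrigues(f['R'])[0],f['t'].astype(float),f['intrinsics'],np.array([float(f['k1']),0,0,0]))[0][0,0]
E
python3 - <<'E'
from h import *
import pickle
fs={n:grab(n,n+'0.png') for n in('scene','side','wrist')}
pickle.dump(fs,open('f0.pkl','wb'))
for n,f in fs.items(): print(n,-f['R'].T@f['t'],f['k1'])
o=ctrl.get_obs();print(o)
E
```

```text
scene [ 1.16053548 -0.06509875  1.04374324] -0.024855356914321895
side [ 0.06210239 -0.60204432  0.94113768] 0.04030475795088636
wrist [0.64880831 0.07843602 0.37263726] -0.06410841067341096
{'time_s': 0.15, 'joint_positions': array([-1.74107846e-01,  2.45645752e-01,  1.55874058e+00,  1.05562490e-05,
        1.33868018e+00, -1.74065879e-01]), 'qd': array([-5.96798373e-04, -1.88910976e-03, -4.42538637e-03,  1.14614022e-03,
       -4.04733678e-04, -5.20472100e-05]), 'tau': array([ 3.57137314e-04, -4.29984105e+01, -3.26552796e+01, -1.40693478e-04,
        3.52074814e-03,  1.27692519e-05]), 'position': array([6.49604081e-01, 7.29018902e-05, 2.49434951e-01]), 'eef_rot': array([-2.22063297e+00, -2.22053437e+00,  1.31503194e-03]), 'wrist_force': array([0.54483224, 0.34587669, 0.00703492]), 'wrist_torque': array([ 0.00579173, -0.01621625,  0.01768876]), 'finger_force': 0.0, 'grip_width': 0.08501722584516484}
```

View pics/scene0.png

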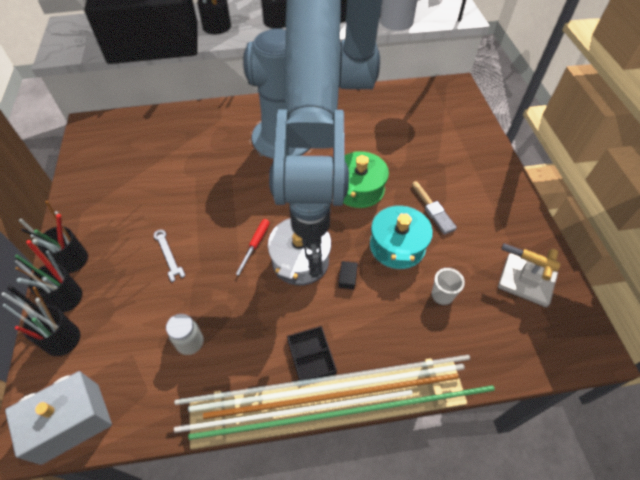

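View pics/side0.png

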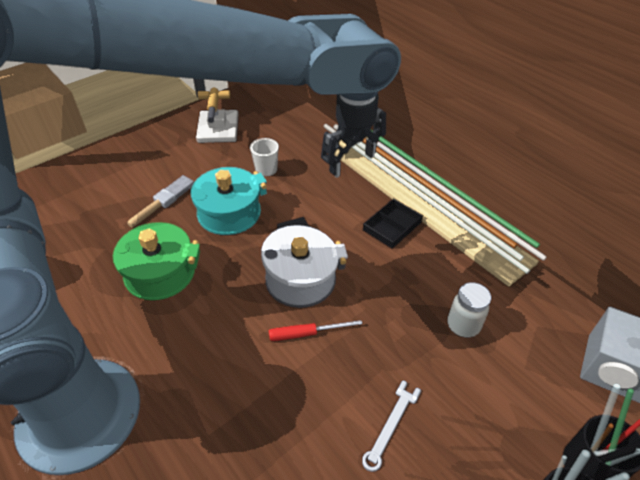

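View pics/wrist0.png

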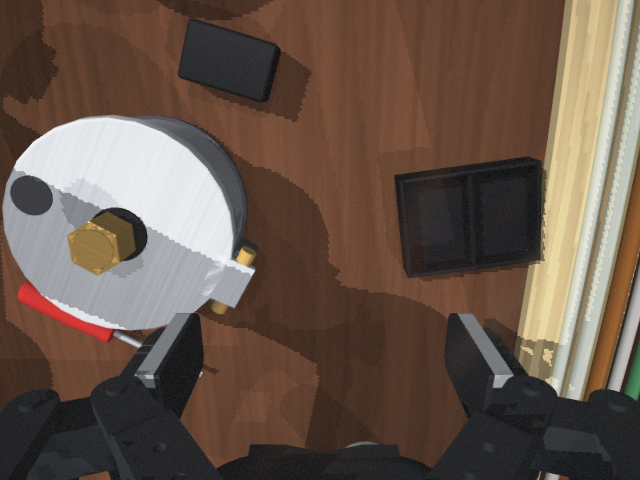

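Candidates for the pot:
- steel pot with aluminium lid: scene (300,250), side (300,262), wrist (110,240)
- green pot: scene (362,178), side (155,258)
- turquoise pot: scene (401,237), side (227,200)
- grey box with brass knob: scene (42,410)

I choose the steel one: aluminium lid, dark disc at wrist (31,195), brass hex at wrist (97,250), and side (300,243) / (271,254).

Run:
```python
from h import *
import pickle
fs=pickle.load(open('f0.pkl','rb'))
w,s=fs['wrist'],fs['side']
def brass(f,box):
    x0,y0,x1,y1=box; hsv=cv2.cvtColor(f['color'],cv2.COLOR_RGB2HSV)
    m=cv2.inRange(hsv,(12,90,40),(32,255,255)); k=np.zeros_like(m);k[y0:y1,x0:x1]=m[y0:y1,x0:x1];return k
def dark(f,box,t=90):
    x0,y0,x1,y1=box; g=cv2.cvtColor(f['color'],cv2.COLOR_RGB2GRAY); k=np.zeros_like(g);k[y0:y1,x0:x1]=(g[y0:y1,x0:x1]<t)*255;return k
def big(m):
    c=max(cv2.findContours(m,cv2.RETR_EXTERNAL,cv2.CHAIN_APPROX_NONE)[0],key=cv2.contourArea);return c
dw=cv2.fitEllipse(big(dark(w,(8,170,56,220))));ds=cv2.fitEllipse(big(dark(s,(260,245,283,264),110)))
print('disc',dw,ds)
D,e=tri(ray(w,*dw[0]),ray(s,*ds[0]));print('D',D,e)
bs=big(brass(s,(285,230,315,262)));print('bolt side',cv2.boundingRect(bs))
bw=big(brass(w,(60,200,150,285)));print(cv2.approxPolyDP(bw,4,True)[:,0].tolist())
for wpx in[(97,250)]:
  for spx in[(300,241),(300,243)]: print(tri(ray(w,*wpx),ray(s,*spx)))
a=cv2.resize(cv2.cvtColor(w['color'],cv2.COLOR_RGB2BGR)[110:340,0:260],None,fx=2.3,fy=2.3,interpolation=2)
b=cv2.resize(cv2.cvtColor(s['color'],cv2.COLOR_RGB2BGR)[225:285,255:315],(200,200),interpolation=2)
o=np.zeros((a.shape[0],800,3),np.uint8);o[:,:a.shape[1]]=a;o[:200,600:800]=b;cv2.imwrite('pics/c1.png',o)
```

```text
disc ((31.049518585205078, 195.14840698242188), (35.707035064697266, 43.3597297668457), 123.0884017944336) ((270.6048889160156, 253.9578857421875), (8.1182222366333, 11.617411613464355), 95.92414093017578)
D [0.44958604 0.01904428 0.09907507] 0.0002567976536817912
bolt side (292, 237, 16, 20)
[[107, 211], [68, 235], [72, 261], [96, 274], [135, 250], [132, 225]]
(array([ 0.50514216, -0.01040427,  0.12586257]), np.float64(0.0012479003262732995))
(array([ 0.50340502, -0.01192302,  0.1223601 ]), np.float64(0.00048316082640768073))
```

View pics/c1.png

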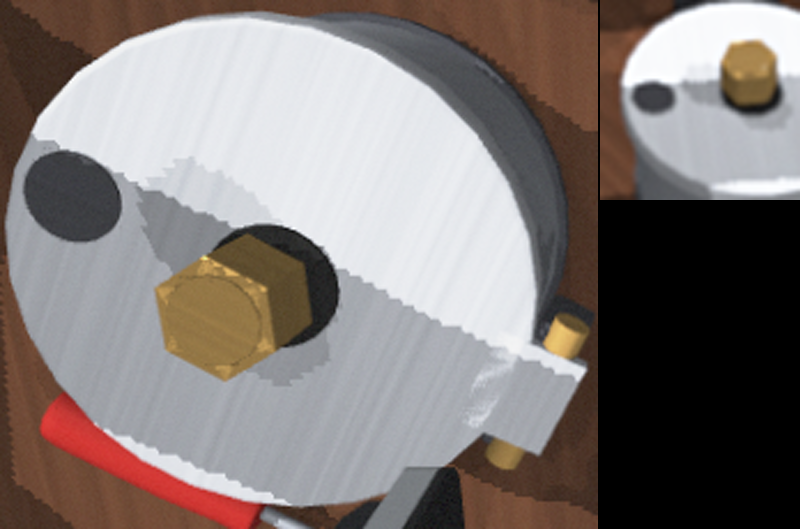

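The crop confirms the choice: aluminium lid, dark disc at upper left, upright brass hex and hinge at right. Disc at (0.450, 0.019, 0.099) and bolt top at about (0.505, -0.011, 0.125). They are 63 mm apart, against 62 expected. The first move goes above the disc with the fingers closed.

>>> step_arm(moves=[0,0.004,-0.04,0,0,0,0.008,-0.08,0,0,0,0.012,-0.12,0.01,0,0,0.016,-0.16,0.03,0,0,0.019,-0.2,0.05,0,0,0.019,-0.2,0.08,0,0,0.019,-0.2,0.1,0,0,0.019,-0.2,0.11,0,0,0.019,-0.2,0.11,0,0,0.019,-0.2,0.11,0])

```text
time_s: 0.98
position: [0.4506, 0.0189, 0.1406]
eef_rot: [-2.221, -2.221, 0.0]
wrist_force: [0.3, 1.6, 0.3]
grip_width: 0.0002
finger_force: 0.0
```

>>> step_arm(moves=[0,0,0,0.01,0,0,0,0,0.018,0,0,0,0,0.022,0,0,0,0,0.024,0,0,0,0,0.026,0,0,0,0,0.028,0,0,0,0,0.03,0,0,0,0,0.032,0,0,0,0,0.034,0,0,0,0,0.034,0])

```text
time_s: 1.82
position: [0.4501, 0.0192, 0.1066]
eef_rot: [-2.221, -2.221, 0.0]
wrist_force: [-0.9, 1.6, 3.1]
grip_width: -0.0005
finger_force: 1.4
```

>>> step_arm(moves=[0,0,0,0.002,0,0,0,0,0.004,0,0,0,0,0.005,0,0,0,0,0.006,0,0,0,0,0.007,0,0,0,0,0.007,0])

```text
time_s: 2.32
position: [0.4501, 0.0192, 0.1]
eef_rot: [-2.221, -2.221, 0.0]
wrist_force: [-4.0, 1.8, 7.3]
grip_width: -0.0001
finger_force: 4.0
```

>>> step_arm(moves=[0,0,0,0.001,0,0,0,0,0.002,0,0,0,0,0.002,0,0,0,0,0.002,0])

```text
time_s: 2.65
position: [0.4503, 0.0192, 0.0998]
eef_rot: [-2.219, -2.221, 0.002]
wrist_force: [-13.0, 3.4, 24.2]
grip_width: 0.0004
finger_force: 12.0
```

>>> step_arm(moves=[0,0,0,-0.002,0,0,0,0,-0.02,0,0.03,0,0,-0.06,0,0.06,0,0,-0.1,0,0.06,-0.03,0.02,-0.13,0,0.06,-0.06,0.04,-0.15,0,0.06,-0.09,0.055,-0.15,0,0.06,-0.109,0.055,-0.15,0,0.06,-0.109,0.055,-0.15,0,0.06,-0.109,0.055,-0.15,0])

```text
time_s: 3.48
position: [0.5049, -0.0905, 0.2469]
eef_rot: [-2.223, -2.219, 0.0]
wrist_force: [-0.1, 0.1, -0.2]
grip_width: 0.0596
finger_force: 0.0
```

Run:
```python
from h import *
import pickle
fs={n:grab(n,n+'1.png') for n in('scene','side','wrist')}
pickle.dump(fs,open('f1.pkl','wb'))
w=fs['wrist'];print(-w['R'].T@w['t'],proj(w,(0.505,-0.011,0.1255)),proj(fs['side'],(0.505,-0.011,0.1255)))
print(ctrl.get_obs()['position'])
u,v=proj(w,(0.505,-0.011,0.1255)).astype(int)
u=min(max(u,100),540);v=min(max(v,75),405)
a=cv2.cvtColor(w['color'],cv2.COLOR_RGB2BGR)
c=cv2.resize(a[v-75:v+75,u-100:u+100],(600,450),interpolation=2)
b=cv2.resize(cv2.cvtColor(fs['side']['color'],cv2.COLOR_RGB2BGR)[225:285,255:315],(200,200),interpolation=2)
o=np.zeros((450,800,3),np.uint8);o[:,:600]=c;o[:200,600:]=b;cv2.imwrite('pics/c2.png',o);print(u,v)
```

```text
[ 0.50373098 -0.01089309  0.37001969] [326.29456136  99.45314305] [300.42573279 241.3751498 ]
[ 0.50455803 -0.08894198  0.24670766]
326 99
```

View pics/c2.png

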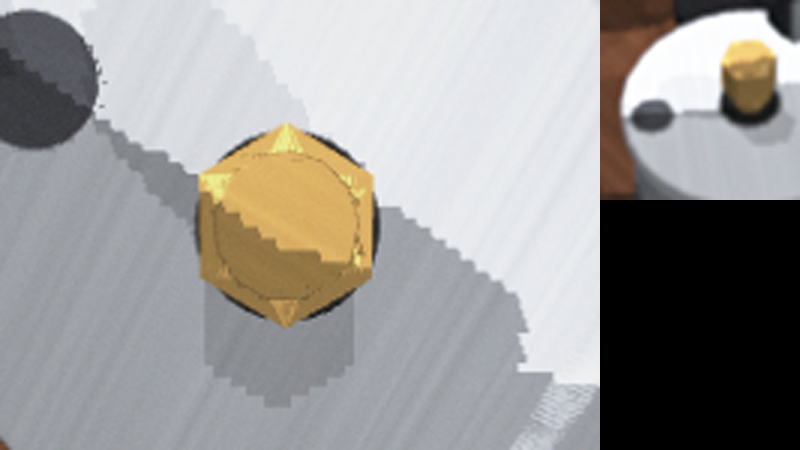

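The lid is level and the bolt is seen from directly above. Its flats face image left and right (world ±x), so the current tool orientation suits them. Hex centre at wrist (~322,99).

Run:
```python
from h import *
import pickle
fs=pickle.load(open('f1.pkl','rb'));f0=pickle.load(open('f0.pkl','rb'))
w=fs['wrist']
def br(f,x0,y0,x1,y1):
    m=cv2.inRange(cv2.cvtColor(f['color'],cv2.COLOR_RGB2HSV),(10,80,40),(35,255,255));k=np.zeros_like(m);k[y0:y1,x0:x1]=m[y0:y1,x0:x1]
    return max(cv2.findContours(k,cv2.RETR_EXTERNAL,cv2.CHAIN_APPROX_NONE)[0],key=cv2.contourArea)
c=br(w,280,50,370,150); p=cv2.approxPolyDP(cv2.convexHull(c),4,True)[:,0].astype(float);print(p.tolist())
P=np.array([plane(w,*q,0.1235) for q in p]);print(np.round(P,4).tolist())
cen=(P.max(0)+P.min(0))/2;print('cen',cen,'size',np.ptp(P,0),np.degrees(np.arctan2(*(P-cen)[:,1::-1].T)))
uc=(p.max(0)+p.min(0))/2
cs=br(fs['side'],285,230,315,262)[:,0]; print(cs.min(0),cs.max(0))
for v in(240,241,242,243):print(tri(ray(w,*uc),ray(fs['side'],(cs[:,0].min()+cs[:,0].max())/2,v)))
m=(cv2.cvtColor(w['color'],cv2.COLOR_RGB2GRAY)<110).astype(np.uint8)*255;k=np.zeros_like(m);k[20:85,200:262]=m[20:85,200:262]
d=cv2.fitEllipse(max(cv2.findContours(k,0,1)[0],key=cv2.contourArea));print(d)
dp=plane(w,*d[0],0.082);print(dp,np.linalg.norm(dp-cen))
```

```text
[[323.0, 66.0], [349.0, 82.0], [350.0, 106.0], [349.0, 116.0], [319.0, 132.0], [293.0, 116.0], [292.0, 82.0]]
[[0.5032, 0.0066, 0.1235], [0.5175, -0.0017, 0.1235], [0.5182, -0.0145, 0.1235], [0.5178, -0.02, 0.1235], [0.5009, -0.0288, 0.1235], [0.4863, -0.0199, 0.1235], [0.4861, -0.0017, 0.1235]]
cen [ 0.50218715 -0.01107519  0.1235    ] size [0.03211478 0.03540681 0.        ] [  86.71809616   31.4229303   -12.10965669  -29.68016325  -94.20103908
 -150.87282274  149.66564186]
[292 237] [307 258]
(array([ 0.50237323, -0.01094951,  0.1314505 ]), np.float64(0.0006306246113762573))
(array([ 0.50233745, -0.01093619,  0.12842479]), np.float64(0.0005920685800373622))
(array([ 0.50230152, -0.01092281,  0.12538677]), np.float64(0.0005533607398685281))
(array([ 0.50226544, -0.01090938,  0.12233638]), np.float64(0.0005145001958381764))
((235.9556884765625, 50.39641189575195), (42.58878707885742, 45.635494232177734), 155.02420043945312)
[0.4480156  0.01932132 0.082     ] 0.07470444702178639
```

Centre (0.502, -0.011). Flats measure 32.1 mm, as they should, and the disc sits 62.1 mm away with the lid down. Next I go over the bolt and descend.

>>> step_arm(moves=[0.06,0.03,-0.001,0,0,0.06,0.06,-0.0025,0,0,0.06,0.078,-0.0025,0.02,0,0.06,0.078,-0.0025,0.06,0,0.06,0.078,-0.0025,0.09,0,0.06,0.078,-0.0025,0.12,0,0.06,0.078,-0.0025,0.14,0,0.034,0.078,-0.0025,0.14,0,0.034,0.078,-0.0025,0.14,0,0.034,0.078,-0.0025,0.14,0])

```text
time_s: 4.47
position: [0.5034, -0.0117, 0.1088]
eef_rot: [2.219, 2.221, 0.002]
wrist_force: [-0.1, 0.4, -0.1]
grip_width: 0.0339
finger_force: 0.0
```

Run:
```python
from h import *
w=grab('wrist','w2.png');o=ctrl.get_obs();print(o['position'],o['joint_positions'][5],o['wrist_force'],o['wrist_torque'],o['grip_width'])
for z in(.1265,.1185,.1105):print(proj(w,(.5022,-.011,z)))
```

```text
[ 0.50382126 -0.01194042  0.10929411] -0.24969513247421218 [ 0.94014461 -0.25158645  0.22271063] [-0.01148927 -0.00449719  0.01128452] 0.03393087438241028
[323.07083161 375.91954752]
[323.03541665 360.12650821]
[323.00385831 345.99678711]
```

View pics/w2.png

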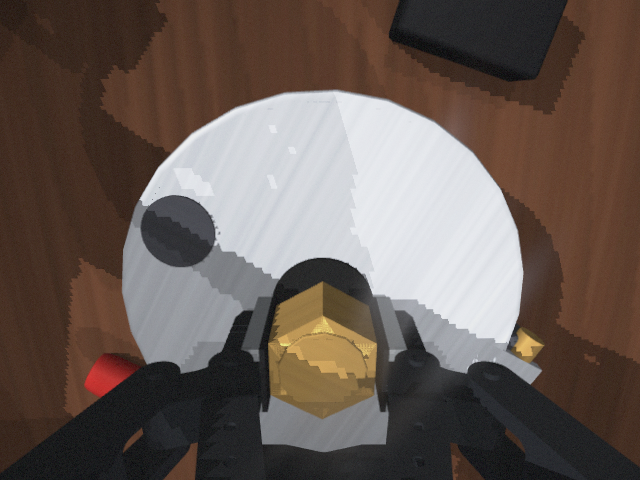

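The bolt sits between the pads, with its top disc at (322,368). I start turning backward with loose fingers and track the head's lower corner row for height.

>>> step_arm(moves=[0.034,0.0007,-0.0012,0,0,0.034,0.0007,-0.0012,0,-6,0.034,0.0007,-0.0012,0,-12,0.034,0.0007,-0.0012,0,-18,0.034,0.0007,-0.0012,0,-24,0.034,0.0007,-0.0012,0,-24])

```text
time_s: 5.02
position: [0.5032, -0.0116, 0.1094]
eef_rot: [1.707, 2.632, 0.004]
wrist_force: [2.2, 1.3, 2.2]
grip_width: 0.0342
finger_force: 1.4
```

```bash
cat >> h.py <<'E'
def chk(save=None):
    w=grab('wrist',save);o=ctrl.get_obs()
    m=cv2.inRange(cv2.cvtColor(w['color'],cv2.COLOR_RGB2HSV),(10,80,40),(35,255,255));k=np.zeros_like(m);k[230:470,255:400]=m[230:470,255:400]
    c=max(cv2.findContours(k,0,1)[0],key=cv2.contourArea);h=cv2.convexHull(c)[:,0]
    ex=[round(float(proj(w,(.5022,-.011,z))[1]),1) for z in(.1265,.1185,.1105)]
    print('bottom',h[h[:,1].argmax()],'top',h[h[:,1].argmin()],'x',h[:,0].min(),h[:,0].max(),'expect ctr rows 0/-8/-16',ex)
    hull=cv2.approxPolyDP(cv2.convexHull(c),4,True)[:,0];print(hull.tolist())
    print('pos',o['position'].round(4),'q6',o['joint_positions'][5].round(3),'F',o['wrist_force'].round(1),'M',o['wrist_torque'].round(2),'w',o['grip_width'],o['finger_force'],'t',o['time_s'])
E
python3 -c "
from h import *
chk()"
```

```text
bottom [318 417] top [330 281] x 269 381 expect ctr rows 0/-8/-16 [375.1, 359.4, 345.3]
[[330, 281], [370, 312], [381, 350], [371, 399], [317, 417], [270, 390], [281, 301]]
pos [ 0.503  -0.0115  0.1093] q6 -0.666 F [2.6 1.2 1.3] M [ 0.3  -0.44 -0.01] w 0.0341566587992187 1.6108305717352778 t 5.0667
```

>>> step_arm(moves=[0.034,0,0,0,-6,0.034,0,0,0,-12,0.034,0,0,0,-18,0.034,0,0,0,-18])

```text
time_s: 5.4
position: [0.5017, -0.0107, 0.1077]
eef_rot: [1.278, 2.869, 0.003]
wrist_force: [3.7, 4.0, -2.5]
grip_width: 0.034
finger_force: 2.6
```

```bash
python3 -c "
from h import *
chk()"
```

```text
bottom [325 422] top [330 286] x 274 381 expect ctr rows 0/-8/-16 [383.6, 367.3, 352.8]
[[330, 286], [371, 311], [381, 356], [377, 400], [324, 422], [275, 397], [274, 344], [281, 309]]
pos [ 0.5015 -0.0107  0.1075] q6 -0.978 F [ 3.   4.  -3.1] M [ 0.56 -0.55 -0.04] w 0.033582083005536854 2.740830781403929 t 5.45
```

>>> step_arm(moves=[0.034,0,0,0,-6,0.034,0,0,0,-12,0.034,0,0,0,-18,0.034,0,0,0,-18])

```text
time_s: 5.78
position: [0.501, -0.0107, 0.1072]
eef_rot: [-0.816, -3.033, -0.001]
wrist_force: [1.0, 3.9, -1.5]
grip_width: 0.0342
finger_force: 2.1
```

```bash
python3 -c "
from h import *
chk()"
```

```text
bottom [326 414] top [329 283] x 275 379 expect ctr rows 0/-8/-16 [387.4, 370.9, 356.2]
[[329, 283], [371, 308], [379, 344], [376, 392], [325, 414], [278, 391], [275, 342], [283, 305]]
pos [ 0.5009 -0.0107  0.1071] q6 -1.291 F [ 2.4  5.  -1.3] M [ 0.62 -0.2  -0.02] w 0.03434124572539149 2.207097007194534 t 5.8333
```

>>> step_arm(moves=[0.045,0,0,0,0,0.045,0,0,0,0,0.045,0,0,0,0])

```text
time_s: 6.08
position: [0.5013, -0.0116, 0.1075]
eef_rot: [0.816, 3.034, -0.001]
wrist_force: [-0.6, 0.4, 0.1]
grip_width: 0.0452
finger_force: 0.0
```

Run:
```python
from h import *
chk('w3.png'); s=grab('side','s3.png')
import pickle
def br(f,x0,y0,x1,y1):
    m=cv2.inRange(cv2.cvtColor(f['color'],cv2.COLOR_RGB2HSV),(10,80,40),(35,255,255))[y0:y1,x0:x1]
    return np.argwhere(m.any(1))[[0,-1],0]+y0,(m>0).sum()
print(br(s,288,230,312,262),br(pickle.load(open('f1.pkl','rb'))['side'],288,230,312,262))
a=cv2.imread('pics/w3.png')[230:470,220:430];b=cv2.imread('pics/s3.png')[220:280,260:340]
o=np.zeros((480,800,3),np.uint8);o[:,:420]=cv2.resize(a,(420,480));o[:270,440:800]=cv2.resize(b,(360,270));cv2.imwrite('pics/c3.png',o)
```

```text
bottom [328 411] top [329 280] x 278 381 expect ctr rows 0/-8/-16 [384.7, 368.3, 353.7]
[[329, 280], [373, 305], [381, 344], [377, 389], [327, 411], [280, 388], [278, 338], [284, 303]]
pos [ 0.5013 -0.0116  0.1075] q6 -1.295 F [ 0.3 -0.3 -0.2] M [-0.05  0.   -0.01] w 0.04482561146028851 0.0 t 6.1333
(array([243, 256]), np.int64(47)) (array([237, 258]), np.int64(279))
```

View pics/c3.png

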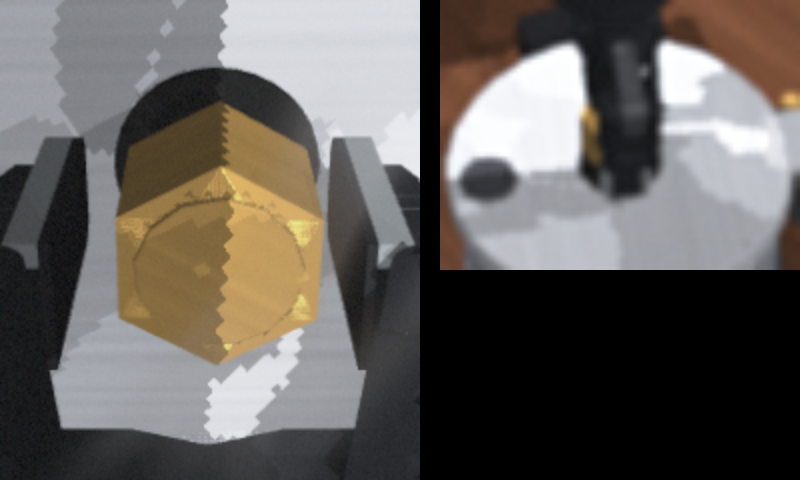

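The bolt has dropped. The head's face moved about 12 px up the image relative to the tool, which is about 6 mm down, for an absolute lift of about -8 to -9 mm. The head sits 1.5 mm to the right of the jaw centre, so I recentre before turning forward.

>>> step_arm(moves=[0.045,-0.0018,0.0014,0.002,0,0.034,-0.0018,0.0014,0.002,0,0.034,-0.0018,0.0014,0.002,0,0.034,-0.0018,0.0014,0.002,7,0.034,-0.0018,0.0014,0.002,14,0.034,-0.0018,0.0014,0.002,21,0.034,-0.0018,0.0014,0.002,28,0.034,-0.0018,0.0014,0.002,35,0.034,-0.0018,0.0014,0.002,42,0.034,-0.0018,0.0014,0.003,49,0.034,-0.0018,0.0014,0.003,56,0.034,-0.0018,0.0014,0.003,60])

```text
time_s: 7.18
position: [0.503, -0.0112, 0.1039]
eef_rot: [-2.226, -2.215, 0.003]
wrist_force: [-1.6, -2.3, 0.3]
grip_width: 0.0342
finger_force: 3.3
```

```bash
python3 -c "
from h import *
chk()"
```

```text
bottom [332 412] top [316 279] x 267 378 expect ctr rows 0/-8/-16 [387.8, 370.8, 355.7]
[[316, 279], [364, 298], [377, 384], [332, 412], [278, 395], [267, 347], [276, 308]]
pos [ 0.503  -0.0112  0.1039] q6 -0.241 F [-1.2 -0.3 -0.1] M [-0.08  0.25  0.03] w 0.034118272723111825 2.1544091479154304 t 7.2333
```

>>> step_arm(moves=[0.034,0,0,0,7,0.034,0,0,0,14,0.034,0,0,0,21,0.034,0,0,0,28,0.034,0,0,0,35,0.034,0,0,0,42,0.034,0,0,0,49,0.034,0,0,0,56,0.034,0,0,0.001,63,0.034,0,0,0.001,70,0.034,0,0,0.001,77,0.034,0,0,0.001,84])

```text
time_s: 8.23
position: [0.5025, -0.0107, 0.1024]
eef_rot: [-3.137, -0.158, 0.004]
wrist_force: [-1.4, 1.0, -1.7]
grip_width: 0.0338
finger_force: 3.3
```

```bash
python3 -c "
from h import *
chk()"
```

```text
bottom [332 412] top [318 280] x 267 378 expect ctr rows 0/-8/-16 [391.1, 373.7, 358.1]
[[315, 280], [364, 298], [377, 384], [332, 412], [279, 396], [267, 347], [276, 309]]
pos [ 0.5026 -0.0107  0.1024] q6 1.227 F [-0.9  0.5 -1.4] M [0.06 0.09 0.04] w 0.0342019883038159 1.678827965806704 t 8.2833
```

>>> step_arm(moves=[0.034,0,0,0,7,0.034,0,0,0,14,0.034,0,0,0,21,0.034,0,0,0,28,0.034,0,0,0,35,0.034,0,0,0,42,0.034,0,0,0,49,0.034,0,0,0,56,0.034,0,0,0,63,0.034,0,0,0,70,0.045,0,0,0,70,0.05,0,0,0,70])

```text
time_s: 9.28
position: [0.5039, -0.0111, 0.1035]
eef_rot: [-2.668, 1.658, -0.001]
wrist_force: [0.6, -0.7, 0.0]
grip_width: 0.0498
finger_force: 0.0
```

```bash
python3 -c "
from h import *
chk()"
```

```text
bottom [334 409] top [319 279] x 272 378 expect ctr rows 0/-8/-16 [392.0, 374.8, 359.5]
[[319, 279], [365, 297], [373, 330], [378, 381], [334, 409], [281, 392], [272, 348], [280, 306]]
pos [ 0.504  -0.0111  0.1036] q6 2.436 F [ 0.  -0.3 -0.6] M [-0.   -0.02 -0.04] w 0.05019106310750359 0.0 t 9.3333
```

>>> step_arm(moves=[0.05,0,0,0,-7,0.05,0,0,0,-14,0.05,0,0,0,-21,0.05,0,0,0,-28,0.05,0,0,0,-35,0.05,0,0,0,-42,0.05,0,0,0,-49,0.05,0,0,0,-56,0.05,0,0,0,-63,0.05,0,0,0,-70,0.05,0,0,0,-77,0.05,0,0,0,-84])

```text
time_s: 10.33
position: [0.5039, -0.0112, 0.1037]
eef_rot: [3.091, 0.561, 0.001]
wrist_force: [-0.1, 1.5, -0.4]
grip_width: 0.0498
finger_force: 0.0
```

>>> step_arm(moves=[0.05,0,0,0,-7,0.05,0,0,0,-14,0.05,0,0,0,-21,0.05,0,0,0,-28,0.05,0,0,0,-35,0.05,0,0,0,-42,0.05,0,0,0,-49,0.05,0,0,0,-56,0.05,0,0,0,-63,0.05,0,0,0,-70,0.05,0,0,0,-77,0.05,0,0,0,-84])

```text
time_s: 11.33
position: [0.504, -0.0111, 0.1037]
eef_rot: [1.921, 2.484, 0.001]
wrist_force: [-0.5, 0.2, 0.2]
grip_width: 0.05
finger_force: 0.0
```

>>> step_arm(moves=[0.05,0,0,0.001,-7,0.05,0,0,0.001,-12,0.05,0,0,0.001,-12,0.034,0,0,0.001,-12,0.034,0,0,0.001,-12,0.034,0,0,0.001,-12])

```text
time_s: 11.83
position: [0.5033, -0.0112, 0.1024]
eef_rot: [-1.665, -2.664, 0.001]
wrist_force: [-2.9, -0.8, 2.3]
grip_width: 0.0336
finger_force: 1.5
```

```bash
python3 -c "
from h import *
chk()"
```

```text
bottom [331 408] top [316 276] x 268 377 expect ctr rows 0/-8/-16 [391.3, 373.9, 358.5]
[[316, 276], [364, 295], [377, 380], [331, 408], [278, 390], [268, 346], [276, 306]]
pos [ 0.5033 -0.0112  0.1024] q6 -0.701 F [-2.5 -1.6  1.8] M [-0.25  0.43  0.  ] w 0.034002112229265906 1.5992171559446433 t 11.8833
```

Forward +150°, in two calls.

>>> step_arm(moves=[0.034,0,0,0,7,0.034,0,0,0,14,0.034,0,0,0,21,0.034,0,0,0,28,0.034,0,0,0,35,0.034,0,0,0,42,0.034,0,0,0,49,0.034,0,0,0,56,0.034,0,0,0,63,0.034,0,0,0,70,0.034,0,0,0,77,0.034,0,0,0,84])

```text
time_s: 12.88
position: [0.5024, -0.011, 0.1013]
eef_rot: [-3.022, -0.857, 0.004]
wrist_force: [-2.0, -2.1, -3.8]
grip_width: 0.0338
finger_force: 2.8
```

>>> step_arm(moves=[0.034,0,0,0,7,0.034,0,0,0,14,0.034,0,0,0,21,0.034,0,0,0,28,0.034,0,0,0,35,0.034,0,0,0,42,0.034,0,0,0,49,0.034,0,0,0,56,0.034,0,0,0,63,0.034,0,0,0,68,0.045,0,0,0,68,0.045,0,0,0,68])

```text
time_s: 13.88
position: [0.5038, -0.0109, 0.1024]
eef_rot: [-2.989, 0.968, -0.001]
wrist_force: [0.4, -1.3, -0.1]
grip_width: 0.0451
finger_force: 0.0
```

Run:
```python
from h import *
chk('w4.png')
a=cv2.imread('pics/w4.png');o=cv2.resize(a[170:470,160:480],(640,600));cv2.imwrite('pics/c4.png',o)
```

```text
bottom [332 405] top [318 277] x 271 376 expect ctr rows 0/-8/-16 [394.9, 377.4, 361.8]
[[318, 277], [364, 295], [376, 377], [332, 405], [281, 388], [271, 342], [278, 306]]
pos [ 0.504  -0.011   0.1026] q6 1.95 F [-0.1 -0.   0.1] M [-0.    0.02  0.02] w 0.045214881942687656 0.0 t 13.9333
```

View pics/c4.png

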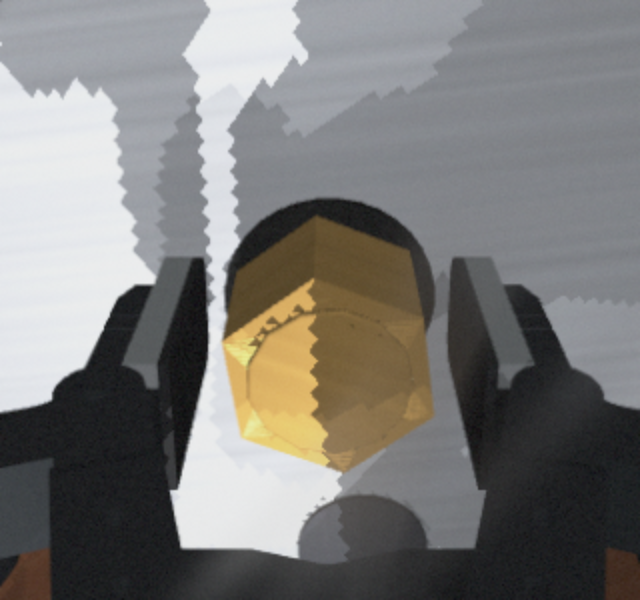

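The disc centre is at row 360, against 361.8 expected for -16 mm. The lift is therefore about -16 mm, which agrees with about 350° forward. The bolt is centred and lags the pads by about 7°, so clamping completes the turn.

>>> step_arm(moves=[0.034,0,0,0,0,0.034,0,0,0,0,0.03,0,0,0,0,0.03,0,0,0,0,0.02,0,0,0,0,0.02,0,0,0,0,0.02,0,0,0,0,0.02,0,0,0,0,0.02,0,0,0,0])

```text
time_s: 14.68
position: [0.5039, -0.0112, 0.1026]
eef_rot: [2.988, -0.971, 0.001]
wrist_force: [-1.2, -2.9, 4.0]
grip_width: 0.0316
finger_force: 59.3
```

```bash
python3 -c "
from h import *
chk('w5.png')"
```

```text
bottom [332 404] top [319 277] x 273 373 expect ctr rows 0/-8/-16 [394.9, 377.4, 361.8]
[[317, 277], [364, 296], [372, 337], [372, 380], [332, 404], [280, 387], [273, 336], [281, 302]]
pos [ 0.5039 -0.0112  0.1026] q6 1.952 F [-1.8 -3.6  5.3] M [-0.44  0.22 -0.06] w 0.032321662148204366 59.27786445245147 t 14.7333
```

>>> step_arm(moves=[0.02,0,0,0,0,0.02,0,0,0,0,0.02,0,0,0,0,0.02,0,0,0,0,0.02,0,0,0,0,0.02,0,0,0,0])

```text
time_s: 15.23
position: [0.5039, -0.0112, 0.1026]
eef_rot: [2.988, -0.971, 0.001]
wrist_force: [-1.6, -3.7, 5.5]
grip_width: 0.0321
finger_force: 59.3
```

Run:
```python
from h import *
chk('w6.png')
a=cv2.imread('pics/w6.png');b=cv2.imread('pics/w5.png');print(cv2.absdiff(a,b)[230:470,255:400].mean())
cv2.imwrite('pics/c6.png',cv2.resize(a[170:470,160:480],(640,600)))
```

```text
bottom [332 404] top [319 277] x 273 373 expect ctr rows 0/-8/-16 [394.9, 377.4, 361.9]
[[317, 277], [364, 296], [372, 337], [372, 380], [332, 404], [280, 387], [274, 363], [280, 303]]
pos [ 0.5039 -0.0112  0.1026] q6 1.952 F [-0.4 -3.1  5.2] M [-0.44  0.17  0.03] w 0.03166557313338582 59.29033303633332 t 15.2833
2.2508045977011495
```

View pics/c6.png

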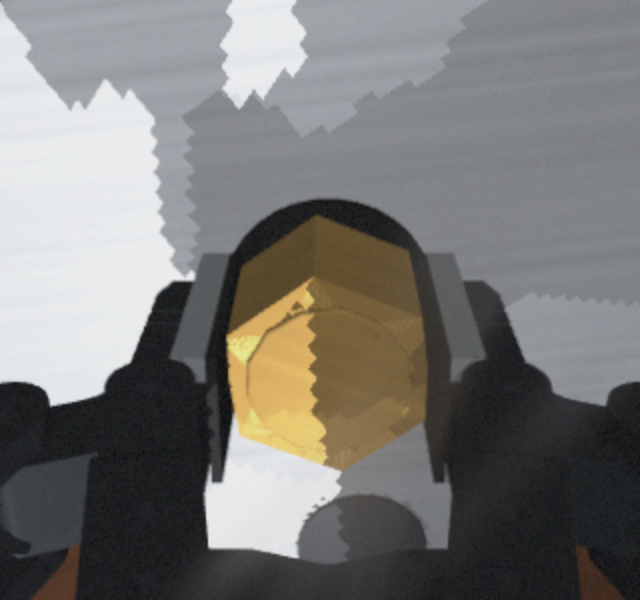

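The bolt is held at 59 N and at rest. Image height and turn count agree on a lift of about -15.5 to -16 mm, so I hand in.

```bash
python3 -c "
from plant import ctrl
print(ctrl.job_done())"
```

```text
the job is handed in; nothing more can be done
None
```

The job is handed in, and no verdict came back: the lid was pressed level, the bolt dropped on the backward turn and then went forward about one turn (lift about -16 mm by camera and turn count), and it is still held by its head at 59 N.

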